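# Move the row of toiletry bottles into the caddy in reverse order

### The arm

A 7-joint arm with a two-finger parallel gripper is mounted at the origin on the work surface. World frame = base frame: x ahead of the robot, y to its left, z up, the work surface at z = 0. Lengths are in m, angles in rad, forces in N, time in s.
With the tool pointing down it reaches from about 0.425 to 0.875 m from the base axis. Payload 4.7 kg.
Tool frame: the origin (TCP) lies midway between the tips of the shut fingers; the grasp point (between the pads) lies 19 mm behind it; z points along the fingers, y is the line along which they close (so a half turn about z gives the same grasp; the last joint's range is limited). The gripper opens to 87 mm and grips with 3 to 60 N. Pads are 19 mm wide; open, the fingers measure 117 mm over their backs; the gripper's body (75 mm by 190 mm) begins 51 mm behind the grasp point.
Start: joints at [1.176, 0.321, -0.07, 1.45, 0.023, 1.371, -0.057], TCP at [0.258, -0.596, 0.193] pointing down, gripper open.
Joint ranges: [-2.86, 2.86], [-0.3, 2.09], [-1.38, 1.24], [0.06, 2.45], [-1.56, 4.7], [0.09, 2.05], [-2.69, 2.69]. Speed limits (rad/s): [2.57, 2.57, 3.14, 3.14, 3.14, 3.14, 3.14].

### API

Orientations are given as a rotation vector (axis times angle).
In Python, from bench import ctrl gives the robot as it stands. The module is installed in compiled form; this text tells all that it offers.
- The arm moves only by the shell command python3 -m handwheel 'ROWS' [FORCE]. ROWS is JSON, a list of rows, each a list of 7 numbers: the finger opening in m, from 0 to 0.087, then the shift along the tool's x, y, z in m, then the turn, a rotation vector about the tool's x, y, z in degrees. A call has 1 to 12 rows; each row shifts and turns the commanded pose from where the row before left it, along the tool's axes as they then stand; what a row does not reach is not made up. A row lasts 1/8 s, in which the tool goes at most 62.5 mm and 10.7 degrees, less where a joint would pass 70% of its speed; a pose out of reach is approached as far as the arm can. A call is refused whole if a number of a shift passes 0.0625 or a number of a turn 10.7, either way. A call with a gripper value outside its range is refused whole. The fingers move at their own pace and stop on an object; FORCE is the grip in N (left out, the last holds). Time passes only in rows, so rows that do not move let the fingers close. It gives the time, the measured TCP pose, the force, the opening and the grip force at its end, in the units of the state.
- ctrl.get_state(): the state, without advancing time (a new reading comes with each control period).
- ctrl.get_image(name): name is "scene" or "top" or "wrist"; returns (picture, depth): 420x560x3 uint8, blue, green, red; 420x560 float32, m along the optical axis (not along the pixel's ray), 0 where there is no reading.
- ctrl.camera_info(name): a dict with "intrinsics" (3x3 intrinsics, pixels), "D" ([k1, k2, p1, p2, k3] as OpenCV has them; the pictures are not rectified), "R" (3x3) and "t" (3): a world point X has camera coordinates R X + t. Camera axes: x right, y down, z forward; pixel columns grow to the right and rows downward; lengths in m; the calibration is good to about 2 mm. A picture is of the moment at which its call begins: read the wrist's pose just before it. camera_info takes no time and is no camera call; for the wrist camera it gives the pose at the moment of the call.
- ctrl.close_job(): hands the job in; it is judged then, once.
The state is a dict: "time": time; "joint_positions": joint angles; "qd": joint speeds; "joint_torque": joint torques, N m; "position": TCP position; "tool_rot": TCP orientation; "ft_force": force on the tool from outside, world axes, zero at the start; "torque": the same for the moment, N m; "grip_width": opening from 0.0 (shut) to 1.0 (fully open); "grip_force": force on a finger pad.
Only numpy, scipy, OpenCV 4.12 (cv2) and the standard library are available. Lean on these libraries where they do the work, as an engineer would, in place of code of your own. Each camera call takes 0.05 s, during which the arm holds its last target. There are 200 camera calls.

### The job

Move the four toiletry bottles from the white tray into the wooden caddy, one to a pocket and in reverse order, because the caddy will be turned round for the far side of the basin: as the robot sees it, the bottle that stood leftmost in the tray goes into the rightmost pocket, the second from the left into the second from the right, and so on. Lower each one gently until it stands upright on the pocket floor, let go, and never drop or knock over a bottle.

Things in the scene. Friction and masses are not known exactly. Their poses are not given: they have to be found in the camera images.
- tray: White fixed tray the bottles start in, left or right of the caddy. 84 mm wide (x), 298 mm long (y), rim 18 mm, end cheeks 45 mm high, floor 4 mm thick. Origin: centre of underside, on the counter. Its y runs along the row, to the left as the robot sees it, x away from the robot (yaw within 12 degrees). Coasters at y = +105, +35, -35, -105 mm, x = 0, in shuffled order, a bottle on each.
- caddy: Fixed wooden caddy, empty at first: a row of 4 pockets, 66 x 66 mm inside, centres at x = 0, y = +105, +35, -35, -105 mm in its frame. 74 mm wide (x), 294 mm long (y), walls and dividers 4 mm thick, 30 mm high, end cheeks 50 mm high, pocket floor 4 mm above origin. Origin: centre of underside, on the counter; y along the row, to the robot's left, x away from it (yaw within 12 degrees).
- green_bottle: Loose round closed green toiletry bottle, 42 mm diameter up to 84 mm, narrow white cap (26 mm) above; 112 mm tall in all, about 190 g, upright. Origin: centre of its underside, z up its axis. Rigid; grip it from above across the body, about 70 mm above its foot, fingers closing across the row (the tray's x).
- blue_bottle: Loose round closed blue toiletry bottle, 40 mm diameter at the foot, 42 mm at 86 mm height, wide white domed cap (38 mm) above; 106 mm tall in all, about 170 g, upright. Origin: centre of its underside, z up its axis. Rigid; grip it from above across the body, about 70 mm above its foot, fingers closing across the row (the tray's x).
- red_bottle: Loose round closed red toiletry bottle, 42 mm diameter up to 88 mm, wide black cap (40 mm) above; 104 mm tall in all, about 150 g, upright. Origin: centre of its underside, z up its axis. Rigid; grip it from above across the body, about 70 mm above its foot, fingers closing across the row (the tray's x).
- yellow_bottle: Loose round closed yellow toiletry bottle, 40 mm diameter up to 84 mm, narrow orange cap (30 mm) above; 110 mm tall in all, about 180 g, upright. Origin: centre of its underside, z up its axis. Rigid; grip it from above across the body, about 70 mm above its foot, fingers closing across the row (the tray's x).
- green_coaster: Green round coaster, 64 mm diameter, 5 mm thick, fixed in the tray under the green bottle; it stays there and so shows where that bottle stood. Origin: centre of its underside, on the tray floor (4 mm above the counter).
- blue_coaster: Blue round coaster, 64 mm diameter, 5 mm thick, fixed in the tray under the blue bottle; it stays there and so shows where that bottle stood. Origin: centre of its underside, on the tray floor (4 mm above the counter).
- red_coaster: Red round coaster, 64 mm diameter, 5 mm thick, fixed in the tray under the red bottle; it stays there and so shows where that bottle stood. Origin: centre of its underside, on the tray floor (4 mm above the counter).
- yellow_coaster: Yellow round coaster, 64 mm diameter, 5 mm thick, fixed in the tray under the yellow bottle; it stays there and so shows where that bottle stood. Origin: centre of its underside, on the tray floor (4 mm above the counter).
Things that resemble listed ones, but are neither listed nor needed, are in the scene too. Of the things shaped like the red_coaster, the red one is meant.

How it is judged:
By the outcome, as a careful person would: the job done as asked, in the order asked, and still so for the second after the job is handed in, with the robot touching nothing.
It also fails if it takes over 115 s, if anything falls off the work surface, if the arm or the gripper's body presses on something with over 40 N, if the wrist force passes 120 N, or if a joint passes its speed limit or range.

## Working session

There is one attempt and no reset: what is moved stays moved. The work goes in short steps, Python scripts to look and compute and a shell command to move; the robot and the scene stay as the last step left them, time stands still between calls to the robot, and variables do not carry over. Pictures are saved under pics/ and viewed, at most 14 in all, crops included, and the job is handed in when it is done.

```bash
mkdir -p pics; python3 - <<'E'
from bench import ctrl
import cv2,numpy as np
s=ctrl.get_state();print(s)
for n in("top","scene"):
    im,d=ctrl.get_image(n);cv2.imwrite(f"pics/{n}0.png",im);np.savez(f"{n}0.npz",im=im,d=d)
    print(n,ctrl.camera_info(n))
E
```

```text
{'time': 0.0, 'joint_positions': array([ 1.17610921,  0.32181484, -0.07005416,  1.45162987,  0.02263298,
        1.37079807, -0.05688886]), 'qd': array([-0.00075139,  0.00129678,  0.00014107, -0.00113647, -0.00096089,
       -0.00187743,  0.00190183]), 'joint_torque': array([ 5.78646541e-04, -4.91289067e+01, -4.03133305e-01, -3.12529743e+01,
       -6.38213125e-02,  4.34953964e-02,  1.57193399e-04]), 'position': array([ 0.25806199, -0.5959376 ,  0.19238928]), 'tool_rot': array([-3.07443724e+00, -6.37323986e-01,  8.04868913e-04]), 'ft_force': array([-0.23980169, -0.80061409,  0.4941144 ]), 'torque': array([ 0.03512132, -0.02376639,  0.00554557]), 'grip_force': 0.0, 'grip_width': 1.0013562851494093}
top {'intrinsics': array([[462.99068478,   0.        , 284.94419368],
       [  0.        , 462.99068478, 207.87560443],
       [  0.        ,   0.        ,   1.        ]]), 'D': array([-0.13306469,  0.        ,  0.        ,  0.        ,  0.        ]), 'R': array([[ 0.02300782, -0.9997047 , -0.0078201 ],
       [-0.99070339, -0.02175019, -0.13428968],
       [ 0.13407994,  0.01083712, -0.99091126]]), 't': array([4.50462197e-04, 6.27396047e-01, 9.85106048e-01])}
scene {'intrinsics': array([[383.2972509 ,   0.        , 279.38035454],
       [  0.        , 383.2972509 , 197.98319286],
       [  0.        ,   0.        ,   1.        ]]), 'D': array([-0.00493874,  0.        ,  0.        ,  0.        ,  0.        ]), 'R': array([[-0.72291541,  0.69077046,  0.0151485 ],
       [ 0.59277479,  0.63132547, -0.50004619],
       [-0.35498077, -0.35251145, -0.86586623]]), 't': array([ 0.44108579, -0.34507223,  0.94260594])}
```

View pics/top0.png

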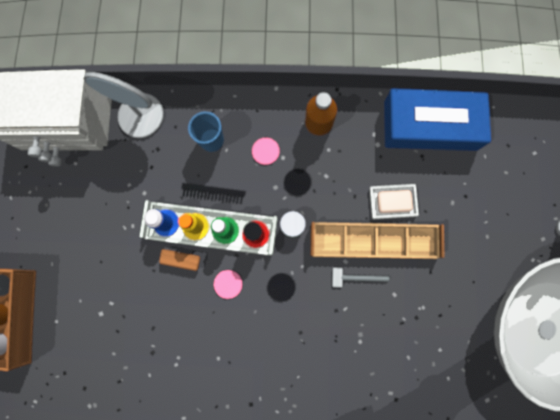

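View pics/scene0.png

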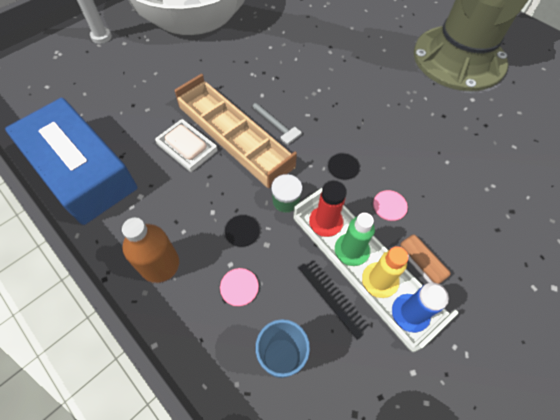

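The top view shows the tray on the left, running from (150,215) to (270,240). From the left, its caps are blue (155,217), yellow (187,222), green (219,226) and red/black (256,232). The caddy is at (312–443, 222–258), and a jar stands between the two at (292,224). The mapping is therefore blue to the rightmost pocket, yellow second from right, green second from left and red leftmost.

```bash
cat > h.py <<'E'
import numpy as np,cv2
from bench import ctrl
def cloud(n,im,d,info=None):
    c=info or ctrl.camera_info(n);h,w=d.shape
    u,v=np.meshgrid(np.arange(w),np.arange(h))
    p=cv2.undistortPoints(np.stack([u,v],-1).reshape(-1,1,2).astype(np.float32),c["intrinsics"],c["D"]).reshape(h,w,2)
    X=np.dstack([p,np.ones((h,w))])*d[...,None]
    W=(X-c["t"])@c["R"]; W[d==0]=np.nan
    return W
def rect(P):
    (cx,cy),(a,b),_=r=cv2.minAreaRect((P[:,:2]*1000).astype(np.float32))
    B=cv2.boxPoints(r);e=[B[1]-B[0],B[2]-B[1]];L=max(e,key=np.linalg.norm)
    L=L*np.sign(L[1]);return np.array([cx,cy]),sorted((a,b)),np.degrees(np.arctan2(-L[0],L[1]))
E
python3 - <<'E'
from h import *
for n in("top","scene"):
    z=np.load(n+"0.npz");im,d=z["im"],z["d"];W=cloud(n,im,d)
    hsv=cv2.cvtColor(im,cv2.COLOR_BGR2HSV);H,S,V=[hsv[...,i].astype(int) for i in range(3)]
    x,y,Z=np.moveaxis(W,-1,0)
    print(n,"table z",np.nanmedian(Z[(abs(Z)<.02)]))
    cad=(Z>.022)&(Z<.056)&(H>5)&(H<28)&(S>60)&(y<0.0)&(y>-.45)&(x>.35)&(x<.7)
    cad=cv2.morphologyEx(cad.astype(np.uint8),cv2.MORPH_OPEN,np.ones((2,2)))>0
    print("caddy",cad.sum(),rect(W[cad]))
    tr=(Z>.012)&(Z<.05)&(S<50)&(V>120)&(y<.36)&(y>.04)&(x>.4)&(x<.68)
    tr=cv2.morphologyEx(tr.astype(np.uint8),cv2.MORPH_OPEN,np.ones((2,2)))>0
    print("tray",tr.sum(),rect(W[tr]))
    cap=(Z>.098)&(Z<.128)&(y<.36)&(y>.04)&(x>.4)&(x<.7)
    k,l,st,ce=cv2.connectedComponentsWithStats(cap.astype(np.uint8))
    for i in range(1,k):
        if st[i,4]>20:
            P=W[l==i];t=P[P[:,2]>np.percentile(P[:,2],90)-.006];c,r=cv2.minEnclosingCircle((t[:,:2]*1000).astype(np.float32))
            print(" cap",ce[i].round(),st[i,4],"med",np.median(t,0).round(4),"circ",np.round(c,1),round(r,1),im[l==i].mean(0).round())
    jar=(Z>.02)&(Z<.2)&(y<.04)&(y>-.1)&(x>.45)&(x<.65)
    print("jar maxz",np.nanpercentile(Z[jar],98), np.nanmax(Z[(x>.4)&(x<.7)&(abs(y)<.45)]))
    cv2.imwrite(f"pics/m_{n}.png",np.where((cad|tr|cap)[...,None],im,im//4))
E
```

```text
top table z 0.0016193479881987712
caddy 1078 (array([ 538.55944824, -203.98677063]), [74.04905700683594, 319.2474060058594], np.float32(8.372118))
tray 767 (array([580.88427734, 192.29650879]), [84.74639129638672, 305.9794616699219], np.float32(-5.6773434))
 cap [153. 218.] 298 med [0.5908 0.29   0.1153] circ [590.9 290.5] 18.9 [220. 212. 211.]
 cap [186. 221.] 211 med [0.5869 0.2205 0.1202] circ [586.7 220.4] 14.2 [ 46. 148. 230.]
 cap [220. 226.] 214 med [0.5782 0.1492 0.1221] circ [578.7 149.5] 12.4 [180. 203. 170.]
 cap [252. 230.] 293 med [0.5701 0.0806 0.1141] circ [570.  81.] 19.7 [50. 47. 56.]
jar maxz 0.054853582386456455 0.12600884402376336
scene table z -9.029401241526225e-06
caddy 1669 (array([ 547.63659668, -202.61592102]), [102.53165435791016, 347.9300231933594], np.float32(0.5926196))
tray 1531 (array([570.75036621, 192.54199219]), [106.8243637084961, 301.2491455078125], np.float32(-5.7497807))
 cap [333. 192.] 520 med [0.5702 0.0818 0.1131] circ [569.5  81.2] 20.0 [49. 47. 50.]
 cap [363. 224.] 361 med [0.5795 0.1517 0.121 ] circ [578.2 151.3] 12.0 [209. 225. 205.]
 cap [396. 258.] 434 med [0.5875 0.221  0.1192] circ [585.9 221.1] 14.5 [ 95. 167. 239.]
 cap [433. 296.] 639 med [0.5928 0.2923 0.1144] circ [591.5 292.7] 17.5 [237. 233. 233.]
jar maxz 0.05184759249118294 0.12380129937157508
```

```bash
python3 - <<'E'
import cv2
a=cv2.imread("pics/m_top.png")[180:300,120:460]
cv2.imwrite("pics/mt.png",cv2.resize(a,None,fx=2.3,fy=2.3,interpolation=0))
E
```

```text
(no output)
```

View pics/mt.png

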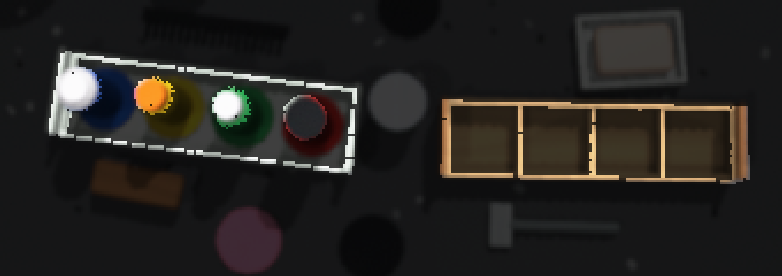

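The masked crop shows the four caps sitting on the four bottles and the caddy with its three dividers. The caddy rectangle picked up outliers, so I'm fitting a wall template to its 30 mm rim and working out the approach from the start pose.

```bash
python3 - <<'E'
from h import *
from scipy.optimize import least_squares
from scipy.spatial.transform import Rotation as R
for n in("top","scene"):
    z=np.load(n+"0.npz");im,d=z["im"],z["d"];W=cloud(n,im,d)
    hsv=cv2.cvtColor(im,cv2.COLOR_BGR2HSV);x,y,Z=np.moveaxis(W,-1,0)
    m=(Z>.024)&(Z<.037)&(hsv[...,0]<28)&(hsv[...,1]>60)&(y<-.03)&(y>-.38)&(x>.46)&(x<.62)
    P=W[m][:,:2]
    def f(p):
        c,s=np.cos(p[2]),np.sin(p[2]);q=(P-p[:2])@np.array([[c,-s],[s,c]])
        a=np.maximum(abs(abs(q[:,0])-.035)-.0015,0)
        b=np.min([np.maximum(abs(q[:,1]-k)-.0015,0) for k in(-.07,0,.07)],0)
        e=np.maximum(abs(abs(q[:,1])-.1425)-.004,0)
        return np.minimum(np.minimum(a,b),e)
    best=min((least_squares(f,[.54+dx,-.2+dy,t],loss="soft_l1",f_scale=.002) for dx in(-.01,0,.01) for dy in(-.03,-.015,0,.015,.03) for t in(-.1,0,.1)),key=lambda r:r.cost)
    p=best.x;print(n,m.sum(),p.round(4),np.degrees(p[2]).round(2),"med resid",np.median(f(p)),"p90",np.percentile(f(p),90))
    c,s=np.cos(p[2]),np.sin(p[2])
    print([(p[:2]+np.array([[c,-s],[s,c]])@[0,k]).round(4) for k in(.105,.035,-.035,-.105)])
s=ctrl.get_state();M=R.from_rotvec(s["tool_rot"]).as_matrix();print(M.round(3),s["time"])
E
```

```text
top 807 [ 0.561  -0.1906 -0.0039] -0.23 med resid 0.0 p90 0.0005325164688377721
[array([ 0.5614, -0.0856]), array([ 0.5611, -0.1556]), array([ 0.5609, -0.2256]), array([ 0.5606, -0.2956])]
scene 1116 [ 0.561  -0.1896  0.0057] 0.33 med resid 0.0 p90 0.0007677498018850868
[array([ 0.5604, -0.0846]), array([ 0.5608, -0.1546]), array([ 0.5612, -0.2246]), array([ 0.5616, -0.2946])]
[[ 0.918  0.398 -0.001]
 [ 0.398 -0.918  0.002]
 [-0.    -0.002 -1.   ]] 0.1
```

Both cameras agree on the caddy to within 1 mm: x = 0.561, pockets at y = -0.085, -0.155, -0.225 and -0.295, yaw about 0. Bottles are 70 mm apart on a -5.7° row, with tops at the expected heights. I'm starting with red: turn 61° and head towards it.

```bash
python3 -m handwheel '[[0.087,0,0,0,0,0,-10.15],[0.087,0,0,0,0,0,-10.15],[0.087,0,0,0,0,0,-10.15],[0.087,0,0,0,0,0,-10.15],[0.087,0,0,0,0,0,-10.15],[0.087,0,0,0,0,0,-10.15],[0.087,0.04,0.014,0,0,0,0],[0.087,0.05,0.0175,0,0,0,0],[0.087,0.05,0.0175,0,0,0,0],[0.087,0.05,0.0175,0,0,0,0],[0.087,0.05,0.0175,0,0,0,0],[0.087,0.05,0.0175,0,0,0,0]]' 25
cat > go.py <<'E'
import sys,numpy as np
from bench import ctrl
from scipy.spatial.transform import Rotation as R
s=ctrl.get_state();M=R.from_rotvec(s["tool_rot"]).as_matrix()
t=np.array([float(v) for v in sys.argv[1:4]]);ang=float(sys.argv[4])  # ang: wanted yaw of tool x, deg
w=R.from_euler("z",ang,degrees=True).as_matrix()@np.array([[1,0,0],[0,-1,0],[0,0,-1.]])
print("t",s["time"],"pos",s["position"].round(4),"yaw",np.degrees(np.arctan2(M[1,0],M[0,0])).round(2))
print("shift tool mm",(M.T@(t-s["position"])*1000).round(1),"turn deg",np.degrees(R.from_matrix(M.T@w).as_rotvec()).round(2))
print("F",s["ft_force"].round(2),"grip",s["grip_width"].round(3),s["grip_force"])
E
python3 go.py .5698 .0811 .19 84.3
```

```text
time: 1.6
position: [0.3884, -0.3161, 0.1932]
tool_rot: [-2.329, -2.108, 0.0]
ft_force: [0.4, -0.0, 0.7]
grip_width: 0.999
grip_force: 0.0
t 1.6 pos [ 0.3884 -0.3161  0.1932] yaw 84.32
shift tool mm [413.2 141.2   3.1] turn deg [-0.02  0.    0.02]Traceback (most recent call last):
  File "go.py", line 9, in <module>
    print("F",s["ft_force"].round(2),"grip",s["grip_width"].round(3),s["grip_force"])
                                            ^^^^^^^^^^^^^^^^^^^^^
AttributeError: 'float' object has no attribute 'round'
```

```bash
sed -i 's/s\["grip_width"\].round(3)/s["grip_width"]/' go.py; python3 -m handwheel '[[0.087,0.048,0.0165,0,0,0,0],[0.087,0.048,0.0165,0,0,0,0],[0.087,0.048,0.0165,0,0,0,0],[0.087,0.048,0.0165,0,0,0,0],[0.087,0.048,0.0165,0,0,0,0],[0.087,0.048,0.0165,0,0,0,0],[0.087,0.048,0.0165,0,0,0,0],[0.087,0.048,0.0165,0,0,0,0],[0.087,0.029,0.0092,0,0,0,0],[0.087,0,0,0,0,0,0]]' >/dev/null
python3 go.py .5698 .0811 .06 84.3
python3 - <<'E'
from h import *
c=ctrl.camera_info("wrist");im,d=ctrl.get_image("wrist");cv2.imwrite("pics/w1.png",im)
W=cloud("wrist",im,d,c);x,y,Z=np.moveaxis(W,-1,0)
cap=(Z>.098)&(Z<.128)&(y<.36)&(y>.04)&(x>.4)&(x<.7)
k,l,st,ce=cv2.connectedComponentsWithStats(cap.astype(np.uint8))
for i in range(1,k):
    if st[i,4]>60:
        P=W[l==i];t=P[P[:,2]>np.percentile(P[:,2],90)-.006];cc,r=cv2.minEnclosingCircle((t[:,:2]*1000).astype(np.float32))
        print(ce[i].round(),np.median(t,0).round(4),np.round(cc,1),round(r,1),im[l==i].mean(0).round())
E
```

```text
t 2.85 pos [0.5691 0.0826 0.1929] yaw 84.63
shift tool mm [ -1.7   1.  132.9] turn deg [-0.07 -0.11  0.33]
F [-0.84 -0.39  0.61] grip 0.9964192346435589 0.0
[281.  37.] [0.5855 0.219  0.1183] [585.5 219.1] 14.2 [ 12. 176. 244.]
[279. 126.] [0.5773 0.1498 0.1204] [577.4 149.5] 11.9 [221. 236. 216.]
[276. 205.] [0.5686 0.0806 0.1124] [568.5  79.6] 19.9 [82. 82. 87.]
```

View pics/w1.png

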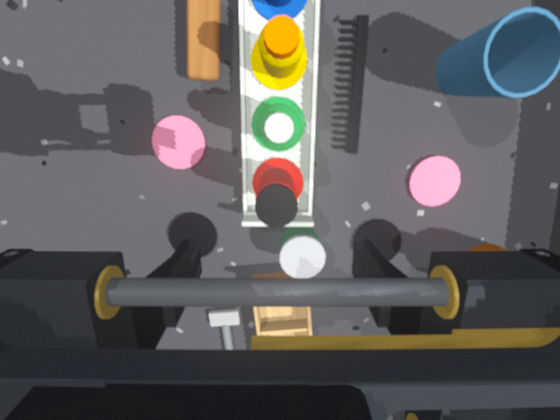

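The wrist view shows red's black cap at (276,205), green's at (279,126) and yellow's at (281,37). They match the top-view positions to about 1 mm. I'm descending on red and closing.

```bash
python3 -m handwheel '[[0.087,-0.002,0,0.03,0,0,0],[0.087,0,0,0.03,0,0,0.3],[0.087,0,0,0.03,0,0,0],[0.087,0,0,0.025,0,0,0],[0.087,0,0,0.018,0,0,0],[0.087,0,0,0,0,0,0],[0.05,0,0,0,0,0,0],[0.03,0,0,0,0,0,0],[0.03,0,0,0,0,0,0],[0.03,0,0,0,0,0,0]]' 25; python3 go.py .569 .0805 .06 84.3
```

```text
time: 4.15
position: [0.5695, 0.0771, 0.0608]
tool_rot: [2.334, 2.102, 0.001]
ft_force: [-0.5, -0.3, -0.4]
grip_width: 0.633
grip_force: 0.0
t 4.15 pos [0.5695 0.0771 0.0608] yaw 84.03
shift tool mm [ 3.3 -0.8  0.8] turn deg [ 0.04  0.   -0.27]
F [-0.51 -0.3  -0.36] grip 0.6331728152701258 0.0
```

```bash
python3 -m handwheel '[[0.052,0.003,-0.001,0,0,0,0],[0.052,0,0,0,0,0,0],[0.03,0,0,0,0,0,0],[0.03,0,0,0,0,0,0],[0.03,0,0,0,0,0,0],[0.03,0,0,0,0,0,0],[0.03,0,0,0,0,0,0],[0.03,0,0,0,0,0,0]]' 25; python3 go.py .5610 -.0851 .2 90
```

```text
time: 5.15
position: [0.5686, 0.0801, 0.0604]
tool_rot: [2.334, 2.102, -0.0]
ft_force: [0.5, 0.1, 0.3]
grip_width: 0.469
grip_force: 25.0
t 5.15 pos [0.5686 0.0801 0.0604] yaw 84.02
shift tool mm [-165.1    9.7 -139.6] turn deg [ 0.    0.01 -5.98]
F [0.48 0.06 0.26] grip 0.4687789801722102 24.99978331150487
```

Gripped at 40.8 mm with 25 N. I'm lifting, then carrying to the leftmost pocket.

```bash
python3 -m handwheel '[[0.03,0,0,-0.01,0,0,0],[0.03,0,0,-0.02,0,0,0],[0.03,0,0,-0.03,0,0,0],[0.03,0,0,-0.03,0,0,0],[0.03,0,0,-0.03,0,0,0],[0.03,0,0,-0.02,0,0,0],[0.03,-0.02,0,0,0,0,-2],[0.03,-0.03,0,0,0,0,-2],[0.03,-0.04,0,0,0,0,-2],[0.03,-0.04,0,0,0,0,0],[0.03,-0.03,0,0,0,0,0],[0.03,0,0,0,0,0,0]]' 25; python3 go.py .5610 -.0851 .06 90
```

```text
time: 6.65
position: [0.5626, -0.0833, 0.2005]
tool_rot: [2.227, 2.215, -0.002]
ft_force: [0.0, 0.2, -0.9]
grip_width: 0.465
grip_force: 25.0
t 6.65 pos [ 0.5626 -0.0833  0.2005] yaw 89.7
shift tool mm [ -1.7  -1.5 140.5] turn deg [-0.03  0.06 -0.3 ]
F [ 0.01  0.2  -0.94] grip 0.4651755021693729 24.999513623770326
```

```bash
python3 -m handwheel '[[0.03,-0.0017,-0.0015,0,0,0,0],[0.03,0,0,0.02,0,0,0],[0.03,0,0,0.025,0,0,0],[0.03,0,0,0.02,0,0,0],[0.03,0,0,0.02,0,0,0],[0.03,0,0,0.01,0,0,0],[0.03,0,0,0,0,0,0],[0.03,0,0,0,0,0,0]]' 25; python3 go.py .5610 -.0851 .0554 90
python3 - <<'E'
from h import *
c=ctrl.camera_info("wrist");im,d=ctrl.get_image("wrist");a,_=ctrl.get_image("scene")
cv2.imwrite("pics/p1.png",np.hstack([im[::1,150:450],cv2.resize(a[60:270,150:400],None,fx=2,fy=2)]))
E
```

```text
time: 7.65
position: [0.5622, -0.0813, 0.1062]
tool_rot: [2.22, 2.221, 0.001]
ft_force: [0.5, 0.1, -0.5]
grip_width: 0.468
grip_force: 25.0
t 7.65 pos [ 0.5622 -0.0813  0.1062] yaw 90.03
shift tool mm [-3.8 -1.3 50.8] turn deg [0.08 0.02 0.03]
F [ 0.53  0.08 -0.53] grip 0.4683492604130292 24.999718484468758
```

View pics/p1.png

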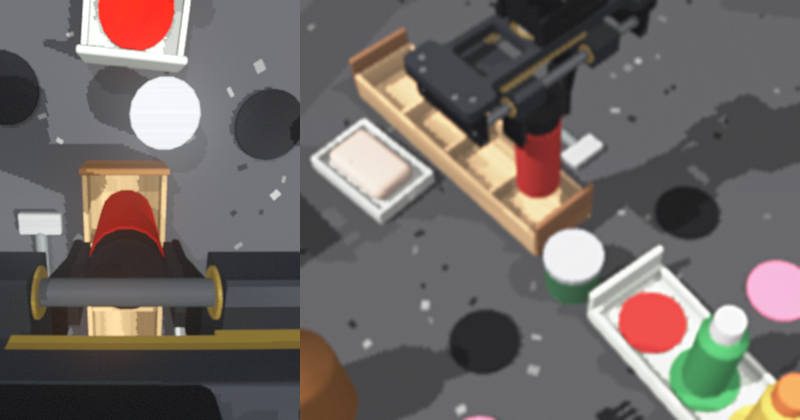

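The left half shows red upright between the fingers at (125,240), over the end pocket. The right half confirms it's above the left pocket, and the red coaster is exposed at (652,322). I'm correcting 4 mm and lowering to just above the floor.

```bash
python3 -m handwheel '[[0.03,-0.004,-0.001,0,0,0,0],[0.03,0,0,0,0,0,0],[0.03,0,0,0.015,0,0,0],[0.03,0,0,0.015,0,0,0],[0.03,0,0,0.01,0,0,0],[0.03,0,0,0.005,0,0,0],[0.03,0,0,0.002,0,0,0],[0.03,0,0,0,0,0,0],[0.03,0,0,0,0,0,0]]' 25; python3 go.py .5610 -.0851 .0554 90
```

```text
time: 8.88
position: [0.5609, -0.0854, 0.0589]
tool_rot: [2.22, 2.221, 0.001]
ft_force: [-0.3, -0.1, -0.9]
grip_width: 0.467
grip_force: 25.0
t 8.875 pos [ 0.5609 -0.0854  0.0589] yaw 90.02
shift tool mm [0.3 0.1 3.5] turn deg [0.05 0.02 0.02]
F [-0.3  -0.05 -0.94] grip 0.46673023553631493 24.999855018686503
```

```bash
python3 -m handwheel '[[0.03,0,0,0.001,0,0,0],[0.03,0,0,0.001,0,0,0],[0.03,0,0,0.001,0,0,0],[0.03,0,0,0.0005,0,0,0],[0.03,0,0,0,0,0,0],[0.03,0,0,0,0,0,0]]' 25; python3 go.py .5610 -.0851 .0554 90
```

```text
time: 9.62
position: [0.5606, -0.0854, 0.0553]
tool_rot: [2.221, 2.222, -0.0]
ft_force: [-1.2, 0.0, 4.3]
grip_width: 0.467
grip_force: 25.0
t 9.625 pos [ 0.5606 -0.0854  0.0553] yaw 90.02
shift tool mm [ 0.3  0.4 -0.1] turn deg [0.01 0.02 0.02]
F [-1.25  0.05  4.32] grip 0.4673989822337755 25.001868170220405
```

Contact at about 5 N with foot height as predicted. I'm releasing, lifting and moving on to green.

```bash
python3 -m handwheel '[[0.06,0,0,0,0,0,0],[0.087,0,0,0,0,0,0],[0.087,0,0,0,0,0,0],[0.087,0,0,0,0,0,0],[0.087,0,0,-0.01,0,0,0],[0.087,0,0,-0.03,0,0,0],[0.087,0,0,-0.035,0,0,0],[0.087,0,0,-0.035,0,0,0],[0.087,0,0,-0.03,0,0,0],[0.087,0.03,0.002,0,0,0,0],[0.087,0.05,0.004,0,0,0,0],[0.087,0.05,0.004,0,0,0,0]]' 25; python3 go.py .578 .1502 .195 84.3
python3 - <<'E'
from h import *
a,_=ctrl.get_image("scene");cv2.imwrite("pics/p2.png",cv2.resize(a[60:340,150:480],None,fx=2,fy=2))
E
```

```text
time: 11.12
position: [0.5708, 0.0457, 0.1959]
tool_rot: [2.222, 2.22, 0.001]
ft_force: [1.2, -0.2, -0.4]
grip_width: 0.998
grip_force: 0.0
t 11.125 pos [0.5708 0.0457 0.1959] yaw 89.95
shift tool mm [104.5   7.1   0.9] turn deg [0.08 0.02 5.65]
F [ 1.21 -0.23 -0.36] grip 0.9983691156784886 0.0
```

View pics/p2.png

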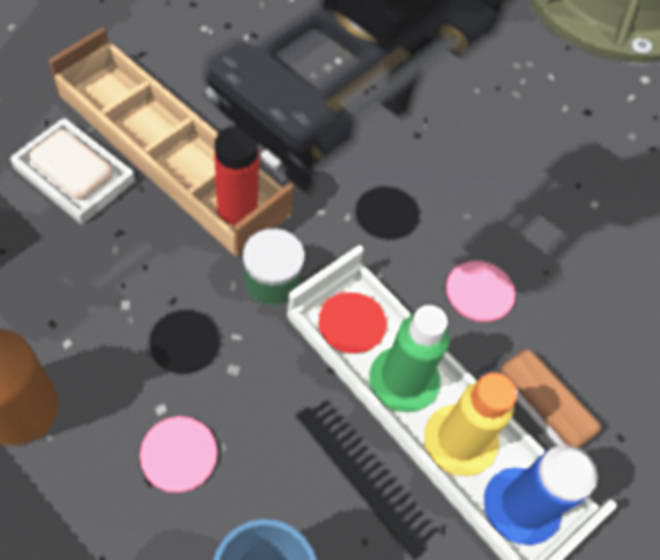

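Red stands upright in the left pocket at (237,175), and green is next at (410,360). I'm moving over green and descending to 40 mm above grasp height.

```bash
python3 -m handwheel '[[0.087,0.045,0.003,0,0,0,0],[0.087,0.04,0.003,0,0,0,0],[0.087,0.021,0.001,0,0,0,0],[0.087,0,0,0,0,0,5.6],[0.087,0,0,0.02,0,0,0],[0.087,0,0,0.03,0,0,0],[0.087,0,0,0.03,0,0,0],[0.087,0,0,0.015,0,0,0],[0.087,0,0,0,0,0,0],[0.087,0,0,0,0,0,0]]' 25 >/dev/null; python3 go.py .578 .1502 .06 84.3
```

```text
t 12.425 pos [0.5782 0.1509 0.1009] yaw 84.44
shift tool mm [-0.7 -0.2 40.9] turn deg [ 0.09 -0.03  0.14]
F [-0.04  0.22 -0.59] grip 0.9987862762054662 0.0
```

```bash
python3 -m handwheel '[[0.087,-0.0007,0,0.015,0,0,0],[0.087,0,0,0.015,0,0,0],[0.087,0,0,0.011,0,0,0],[0.06,0,0,0,0,0,0],[0.05,0,0,0,0,0,0],[0.03,0,0,0,0,0,0],[0.03,0,0,0,0,0,0],[0.03,0,0,0,0,0,0],[0.03,0,0,0,0,0,0],[0.03,0,0,0,0,0,0],[0.03,0,0,0,0,0,0]]' 25 >/dev/null; python3 go.py .561 -.155 .2 90
```

```text
t 13.8 pos [0.5774 0.15   0.0591] yaw 84.42
shift tool mm [-305.2   13.3 -140.9] turn deg [ 0.01  0.01 -5.58]
F [-0.19  0.11  1.32] grip 0.4653400893894133 25.000236028572544
```

```bash
python3 -m handwheel '[[0.03,0,0,-0.01,0,0,0],[0.03,0,0,-0.025,0,0,0],[0.03,0,0,-0.035,0,0,0],[0.03,0,0,-0.035,0,0,0],[0.03,0,0,-0.035,0,0,-2.6],[0.03,-0.02,-0.002,0,0,0,-3],[0.03,-0.04,-0.002,0,0,0,0],[0.03,-0.05,-0.003,0,0,0,0],[0.03,-0.055,-0.003,0,0,0,0],[0.03,-0.055,-0.003,0,0,0,0],[0.03,-0.045,-0.002,0,0,0,0],[0.03,-0.03,-0.001,0,0,0,0]]' 25 >/dev/null; python3 go.py .561 -.155 .0543 90
```

```text
t 15.3 pos [ 0.5597 -0.148   0.1991] yaw 89.85
shift tool mm [ -6.9   1.3 144.8] turn deg [-0.02  0.05 -0.15]
F [ 0.36  0.68 -1.56] grip 0.4636211820728357 25.0004675576929
```

```bash
python3 -m handwheel '[[0.03,-0.01,0.001,0,0,0,0],[0.03,0,0,0.01,0,0,0],[0.03,0,0,0.025,0,0,0],[0.03,0,0,0.025,0,0,0],[0.03,0,0,0.025,0,0,0],[0.03,0,0,0.015,0,0,0],[0.03,0,0,0,0,0,0],[0.03,0,0,0,0,0,0]]' 25 >/dev/null; python3 go.py .561 -.155 .0543 90
```

```text
t 16.3 pos [ 0.5623 -0.1544  0.0999] yaw 90.07
shift tool mm [-0.6 -1.3 45.6] turn deg [0.09 0.02 0.07]
F [-0.    0.32 -1.81] grip 0.4642451855172089 24.999664906645194
```

```bash
python3 -m handwheel '[[0.03,-0.0006,-0.0013,0.01,0,0,0],[0.03,0,0,0.015,0,0,0],[0.03,0,0,0.01,0,0,0],[0.03,0,0,0.005,0,0,0],[0.03,0,0,0.002,0,0,0],[0.03,0,0,0.001,0,0,0],[0.03,0,0,0.001,0,0,0],[0.03,0,0,0,0,0,0],[0.03,0,0,0,0,0,0]]' 25 >/dev/null; python3 go.py .561 -.155 .0543 90
```

```text
t 17.425 pos [ 0.5603 -0.1555  0.0551] yaw 90.03
shift tool mm [0.5 0.7 0.8] turn deg [0.02 0.01 0.03]
F [-0.25  0.17 -1.52] grip 0.46346116034135354 24.99981083907187
```

```bash
python3 -m handwheel '[[0.03,0,0,0.0005,0,0,0],[0.03,0,0,0.0005,0,0,0],[0.03,0,0,0.0005,0,0,0],[0.03,0,0,0,0,0,0],[0.03,0,0,0,0,0,0]]' 25 >/dev/null; python3 go.py .561 -.155 .0543 90
```

```text
t 18.05 pos [ 0.5603 -0.1556  0.054 ] yaw 90.02
shift tool mm [ 0.6  0.7 -0.3] turn deg [0.02 0.03 0.02]
F [-2.18 -0.22  6.08] grip 0.45827712497649536 25.005688603268936
```

Contact. I'm releasing green and heading for yellow.

```bash
python3 -m handwheel '[[0.06,0,0,0,0,0,0],[0.087,0,0,0,0,0,0],[0.087,0,0,0,0,0,0],[0.087,0,0,0,0,0,0],[0.087,0,0,-0.01,0,0,0],[0.087,0,0,-0.03,0,0,0],[0.087,0,0,-0.035,0,0,0],[0.087,0,0,-0.035,0,0,0],[0.087,0,0,-0.03,0,0,0],[0.087,0.03,0.002,0,0,0,0],[0.087,0.05,0.003,0,0,0,0],[0.087,0.055,0.004,0,0,0,0]]' 25 >/dev/null; python3 go.py .5862 .2205 .195 84.3
python3 -m handwheel '[[0.087,0.055,0.004,0,0,0,0],[0.087,0.055,0.004,0,0,0,0],[0.087,0.055,0.004,0,0,0,0],[0.087,0.045,0.003,0,0,0,0],[0.087,0.027,0.001,0,0,0,0],[0.087,0,0,0,0,0,5.6],[0.087,0,0,0,0,0,0],[0.087,0,0,0,0,0,0]]' 25 >/dev/null; python3 go.py .5862 .2205 .06 84.3
python3 - <<'E'
from h import *
a,_=ctrl.get_image("scene");cv2.imwrite("pics/p3.png",cv2.resize(a[60:340,150:480],None,fx=2,fy=2))
E
```

```text
t 19.55 pos [ 0.5694 -0.0198  0.1944] yaw 89.91
shift tool mm [240.4  16.5  -0.8] turn deg [0.08 0.03 5.61]
F [-0.5   0.18 -0.35] grip 0.9997735094646429 0.0
t 20.55 pos [0.5852 0.2159 0.1938] yaw 84.46
shift tool mm [  4.7   0.5 133.7] turn deg [0.03 0.02 0.16]
F [-0.11 -0.64  0.21] grip 0.9997488476944161 0.0
```

View pics/p3.png

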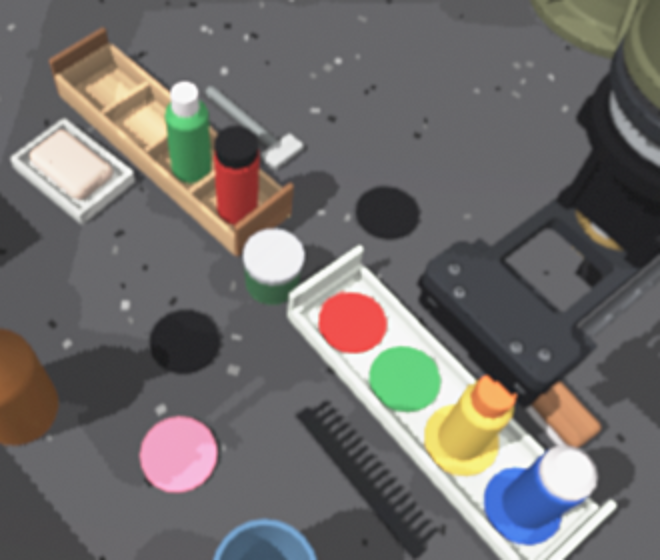

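Green (187,135) and red (237,175) both stand upright in their pockets. Yellow is untouched under the gripper at (470,420).

```bash
python3 -m handwheel '[[0.087,0.0047,0.0005,0,0,0,0],[0.087,0,0,0.02,0,0,0],[0.087,0,0,0.03,0,0,0],[0.087,0,0,0.03,0,0,0],[0.087,0,0,0.02,0,0,0],[0.087,0,0,0,0,0,0],[0.087,0,0,0,0,0,0]]' 25 >/dev/null; python3 go.py .586 .2205 .06 84.3
```

```text
t 21.475 pos [0.5865 0.2216 0.0943] yaw 84.43
shift tool mm [-1.2 -0.5 34.3] turn deg [ 0.07 -0.04  0.13]
F [ 0.92 -0.34  1.25] grip 0.9983022137154436 0.0
```

```bash
python3 -m handwheel '[[0.087,-0.001,-0.0005,0.015,0,0,0],[0.087,0,0,0.012,0,0,0],[0.087,0,0,0.007,0,0,0],[0.06,0,0,0,0,0,0],[0.05,0,0,0,0,0,0],[0.03,0,0,0,0,0,0],[0.03,0,0,0,0,0,0],[0.03,0,0,0,0,0,0],[0.03,0,0,0,0,0,0],[0.03,0,0,0,0,0,0],[0.03,0,0,0,0,0,0]]' 25 >/dev/null; python3 go.py .561 -.225 .2 90
```

```text
t 22.85 pos [0.5855 0.2202 0.0595] yaw 84.42
shift tool mm [-445.5   18.9 -140.5] turn deg [ 0.02  0.   -5.58]
F [ 0.1  -1.07  0.32] grip 0.4402412807761429 25.000536432489753
```

```bash
python3 -m handwheel '[[0.03,0,0,-0.01,0,0,0],[0.03,0,0,-0.025,0,0,0],[0.03,0,0,-0.035,0,0,0],[0.03,0,0,-0.035,0,0,0],[0.03,0,0,-0.035,0,0,-2.6],[0.03,0,0,0,0,0,-3],[0.03,-0.03,-0.002,0,0,0,0],[0.03,-0.045,-0.003,0,0,0,0],[0.03,-0.055,-0.003,0,0,0,0],[0.03,-0.055,-0.003,0,0,0,0],[0.03,-0.055,-0.003,0,0,0,0],[0.03,-0.055,-0.003,0,0,0,0]]' 25 >/dev/null; python3 go.py .561 -.225 .2 90
python3 -m handwheel '[[0.03,-0.055,-0.003,0,0,0,0],[0.03,-0.045,-0.002,0,0,0,0],[0.03,-0.03,-0.002,0,0,0,0],[0.03,-0.02,-0.0005,0,0,0,0],[0.03,0,0,0,0,0,0],[0.03,0,0,0,0,0,0],[0.03,0,0,0,0,0,0]]' 25 >/dev/null; python3 go.py .561 -.225 .0545 90
```

```text
t 24.35 pos [ 0.5679 -0.0763  0.1998] yaw 90.05
shift tool mm [-1.487e+02 -7.000e+00 -1.000e-01] turn deg [0.   0.02 0.05]
F [ 1.05  0.49 -2.43] grip 0.44193848489222254 24.999617650173604
t 25.225 pos [ 0.5615 -0.2226  0.1997] yaw 90.2
shift tool mm [ -2.4  -0.6 145.2] turn deg [ 0.02 -0.02  0.2 ]
F [ 0.43 -0.86 -1.67] grip 0.4354296366138442 24.998125112615526
```

```bash
python3 -m handwheel '[[0.03,-0.0025,-0.0005,0,0,0,0],[0.03,0,0,0.01,0,0,0],[0.03,0,0,0.025,0,0,0],[0.03,0,0,0.025,0,0,0],[0.03,0,0,0.025,0,0,0],[0.03,0,0,0.015,0,0,0],[0.03,0,0,0,0,0,0],[0.03,0,0,0,0,0,0]]' 25 >/dev/null; python3 go.py .561 -.225 .0545 90
```

```text
t 26.225 pos [ 0.5613 -0.2274  0.1004] yaw 90.03
shift tool mm [ 2.4 -0.3 45.9] turn deg [0.08 0.03 0.03]
F [ 0.84 -0.72 -2.21] grip 0.4367318710954957 24.998164270073175
```

```bash
python3 -m handwheel '[[0.03,0.002,0,0.01,0,0,0],[0.03,0,0,0.015,0,0,0],[0.03,0,0,0.01,0,0,0],[0.03,0,0,0.005,0,0,0],[0.03,0,0,0.002,0,0,0],[0.03,0,0,0.001,0,0,0],[0.03,0,0,0.001,0,0,0],[0.03,0,0,0.0005,0,0,0],[0.03,0,0,0,0,0,0],[0.03,0,0,0,0,0,0]]' 25 >/dev/null; python3 go.py .561 -.225 .0545 90
```

```text
t 27.475 pos [ 0.5606 -0.2253  0.055 ] yaw 90.02
shift tool mm [0.3 0.4 0.5] turn deg [0.01 0.01 0.02]
F [-0.41 -0.95 -2.16] grip 0.43934258659444597 24.998125950805843
```

```bash
python3 -m handwheel '[[0.03,0,0,0.0005,0,0,0],[0.03,0,0,0.0005,0,0,0],[0.03,0,0,0.0003,0,0,0],[0.03,0,0,0,0,0,0],[0.03,0,0,0,0,0,0]]' 25 >/dev/null; python3 go.py .561 -.225 .0545 90
```

```text
t 28.1 pos [ 0.5609 -0.2254  0.0544] yaw 90.03
shift tool mm [ 0.4  0.1 -0.1] turn deg [0.04 0.03 0.03]
F [-1.35  0.72  5.14] grip 0.4400162384145943 25.00095301307738
```

Contact. I'm releasing yellow and heading for blue.

```bash
python3 -m handwheel '[[0.06,0,0,0,0,0,0],[0.087,0,0,0,0,0,0],[0.087,0,0,0,0,0,0],[0.087,0,0,0,0,0,0],[0.087,0,0,-0.01,0,0,0],[0.087,0,0,-0.03,0,0,0],[0.087,0,0,-0.035,0,0,0],[0.087,0,0,-0.035,0,0,0],[0.087,0,0,-0.03,0,0,0],[0.087,0.03,0.002,0,0,0,0],[0.087,0.05,0.003,0,0,0,0],[0.087,0.055,0.003,0,0,0,0]]' 25 >/dev/null; python3 go.py .590 .291 .195 84.3
python3 -m handwheel '[[0.087,0.055,0.003,0,0,0,0],[0.087,0.055,0.003,0,0,0,0],[0.087,0.055,0.003,0,0,0,0],[0.087,0.055,0.003,0,0,0,0],[0.087,0.055,0.003,0,0,0,0],[0.087,0.05,0.003,0,0,0,0],[0.087,0.035,0.002,0,0,0,0],[0.087,0.02,0.001,0,0,0,0],[0.087,0,0,0,0,0,5.6],[0.087,0,0,0,0,0,0],[0.087,0,0,0,0,0,0]]' 25 >/dev/null; python3 go.py .590 .291 .06 84.3
python3 - <<'E'
from h import *
c=ctrl.camera_info("wrist");im,d=ctrl.get_image("wrist");W=cloud("wrist",im,d,c);x,y,Z=np.moveaxis(W,-1,0)
P=W[(Z>.105)&(Z<.128)&(y<.36)&(y>.2)&(x>.5)&(x<.68)];print(len(P),np.median(P,0),cv2.minEnclosingCircle((P[:,:2]*1000).astype(np.float32)))
a,_=ctrl.get_image("scene");cv2.imwrite("pics/p4.png",cv2.resize(a[60:340,150:480],None,fx=2,fy=2))
E
```

```text
t 29.6 pos [ 0.5687 -0.0895  0.1945] yaw 89.92
shift tool mm [380.6  20.8  -0.7] turn deg [0.07 0.03 5.62]
F [ 0.08  1.34 -0.06] grip 1.0024840413074214 0.0
t 30.975 pos [0.5896 0.2892 0.194 ] yaw 84.47
shift tool mm [  1.8   0.2 134. ] turn deg [0.03 0.01 0.17]
F [ 0.32  0.5  -0.16] grip 1.000963443726784 0.0
1231 [0.59047848 0.29302224 0.11306247] ((590.341064453125, 290.685546875), 18.924118041992188)
```

View pics/p4.png

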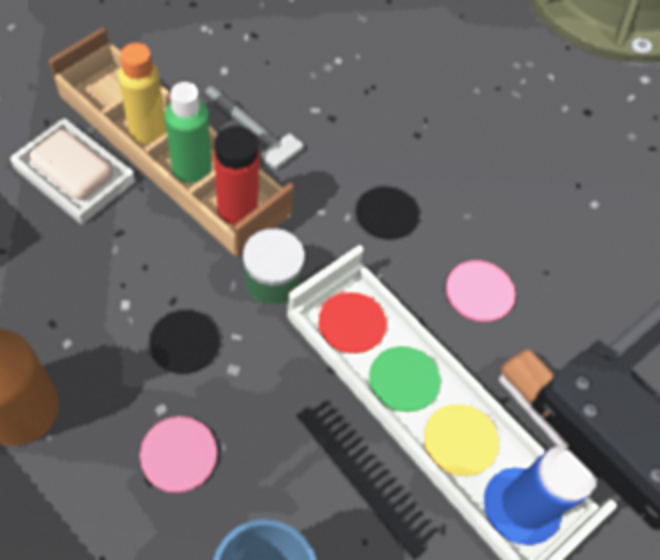

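Yellow (142,95), green and red all stand upright, and only the rightmost pocket is empty. Blue is measured at (0.590, 0.291), so I'm descending on it.

```bash
python3 -m handwheel '[[0.087,0.002,0,0,0,0,0],[0.087,0,0,0.02,0,0,0],[0.087,0,0,0.03,0,0,0],[0.087,0,0,0.03,0,0,0],[0.087,0,0,0.02,0,0,0],[0.087,0,0,0,0,0,0],[0.087,0,0,0,0,0,0]]' 25 >/dev/null; python3 go.py .590 .291 .06 84.3
```

```text
t 31.95 pos [0.59   0.2922 0.0945] yaw 84.43
shift tool mm [-1.3  0.1 34.5] turn deg [ 0.06 -0.05  0.13]
F [-0.16  0.72  0.96] grip 1.0014608559456546 0.0
```

```bash
python3 -m handwheel '[[0.087,-0.001,0,0.015,0,0,0],[0.087,0,0,0.012,0,0,0],[0.087,0,0,0.007,0,0,0],[0.06,0,0,0,0,0,0],[0.05,0,0,0,0,0,0],[0.03,0,0,0,0,0,0],[0.03,0,0,0,0,0,0],[0.03,0,0,0,0,0,0],[0.03,0,0,0,0,0,0],[0.03,0,0,0,0,0,0],[0.03,0,0,0,0,0,0]]' 25 >/dev/null; python3 go.py .561 -.295 .2 90
```

```text
t 33.325 pos [0.5896 0.2907 0.0598] yaw 84.42
shift tool mm [-585.7   28.5 -140.3] turn deg [ 0.02 -0.   -5.58]
F [-0.1   0.36  1.25] grip 0.4654658750412965 25.00010847696103
```

```bash
python3 -m handwheel '[[0.03,0,0,-0.01,0,0,0],[0.03,0,0,-0.025,0,0,0],[0.03,0,0,-0.035,0,0,0],[0.03,0,0,-0.035,0,0,0],[0.03,0,0,-0.035,0,0,-2.6],[0.03,0,0,0,0,0,-3],[0.03,-0.03,-0.002,0,0,0,0],[0.03,-0.045,-0.003,0,0,0,0],[0.03,-0.055,-0.003,0,0,0,0],[0.03,-0.055,-0.003,0,0,0,0],[0.03,-0.055,-0.003,0,0,0,0],[0.03,-0.055,-0.003,0,0,0,0]]' 28 >/dev/null; python3 go.py .561 -.295 .2 90
python3 -m handwheel '[[0.03,-0.055,-0.003,0,0,0,0],[0.03,-0.055,-0.003,0,0,0,0],[0.03,-0.055,-0.003,0,0,0,0],[0.03,-0.05,-0.002,0,0,0,0],[0.03,-0.04,-0.0005,0,0,0,0],[0.03,-0.025,0,0,0,0,0],[0.03,-0.01,0,0,0,0,0],[0.03,0,0,0,0,0,0],[0.03,0,0,0,0,0,0],[0.03,0,0,0,0,0,0]]' 28 >/dev/null; python3 go.py .561 -.295 .0548 90
```

```text
t 34.825 pos [ 0.572  -0.0059  0.2   ] yaw 90.05
shift tool mm [-2.891e+02 -1.120e+01  2.000e-01] turn deg [0.01 0.03 0.05]
F [ 0.9  -0.04 -1.58] grip 0.4633896514758205 28.001327978126938
t 36.075 pos [ 0.5616 -0.2925  0.1999] yaw 90.17
shift tool mm [ -2.5  -0.7 145.1] turn deg [ 0.01 -0.    0.17]
F [ 0.02 -0.17 -2.53] grip 0.4625301757819721 27.999734535551397
```

```bash
python3 -m handwheel '[[0.03,0,0,0.01,0,0,0],[0.03,0,0,0.025,0,0,0],[0.03,0,0,0.025,0,0,0],[0.03,0,0,0.025,0,0,0],[0.03,0,0,0.015,0,0,0],[0.03,0,0,0,0,0,0],[0.03,0,0,0,0,0,0]]' 28 >/dev/null; python3 go.py .561 -.295 .0548 90
```

```text
t 36.95 pos [ 0.5619 -0.2945  0.1006] yaw 90.03
shift tool mm [-0.5 -1.  45.8] turn deg [0.08 0.04 0.03]
F [ 0.99  0.96 -1.03] grip 0.4619051793066821 27.99965365367825
```

```bash
python3 -m handwheel '[[0.03,-0.0005,-0.001,0.01,0,0,0],[0.03,0,0,0.015,0,0,0],[0.03,0,0,0.01,0,0,0],[0.03,0,0,0.005,0,0,0],[0.03,0,0,0.002,0,0,0],[0.03,0,0,0.001,0,0,0],[0.03,0,0,0.001,0,0,0],[0.03,0,0,0.0005,0,0,0],[0.03,0,0,0,0,0,0],[0.03,0,0,0,0,0,0]]' 28 >/dev/null; python3 go.py .561 -.295 .0548 90
```

```text
t 38.2 pos [ 0.5602 -0.2948  0.0552] yaw 90.03
shift tool mm [-0.2  0.8  0.4] turn deg [0.01 0.01 0.03]
F [ 0.43 -0.09 -2.13] grip 0.46534689838749127 27.99968831066508
```

```bash
python3 -m handwheel '[[0.03,0,0,0.0005,0,0,0],[0.03,0,0,0.0005,0,0,0],[0.03,0,0,0.0003,0,0,0],[0.03,0,0,0,0,0,0],[0.03,0,0,0,0,0,0]]' 28 >/dev/null; python3 go.py .561 -.295 .0548 90
```

```text
t 38.825 pos [ 0.5605 -0.295   0.0546] yaw 90.02
shift tool mm [-0.   0.5 -0.2] turn deg [0.04 0.04 0.02]
F [-1.48 -0.02  4.87] grip 0.4656936962661154 28.001005279656965
```

Contact. I'm releasing, rising clear and checking.

```bash
python3 -m handwheel '[[0.06,0,0,0,0,0,0],[0.087,0,0,0,0,0,0],[0.087,0,0,0,0,0,0],[0.087,0,0,0,0,0,0],[0.087,0,0,-0.01,0,0,0],[0.087,0,0,-0.03,0,0,0],[0.087,0,0,-0.035,0,0,0],[0.087,0,0,-0.035,0,0,0],[0.087,0,0,-0.035,0,0,0],[0.087,-0.05,0,0,0,0,0],[0.087,-0.05,0,0,0,0,0],[0.087,-0.05,0,0,0,0,0]]' 25 
python3 -m handwheel '[[0.087,-0.03,0,0,0,0,0],[0.087,0,0,0,0,0,0],[0.087,0,0,0,0,0,0],[0.087,0,0,0,0,0,0]]' >/dev/null
python3 - <<'E'
from h import *
a,_=ctrl.get_image("scene");b,d=ctrl.get_image("top");W=cloud("top",b,d)
cv2.imwrite("pics/p5.png",np.hstack([cv2.resize(a[60:310,150:350],None,fx=2,fy=2),cv2.resize(b[190:290,290:450],(400,500)[:2])]))
x,y,Z=np.moveaxis(W,-1,0);m=(Z>.09)&(Z<.125)&(abs(x-.561)<.06)&(y<0)&(y>-.36)
k,l,st,ce=cv2.connectedComponentsWithStats(m.astype(np.uint8))
for i in range(1,k):
    if st[i,4]>40: P=W[l==i];t=P[P[:,2]>np.percentile(P[:,2],90)-.006];print(ce[i].round(),np.median(t,0).round(3))
E
```

```text
time: 40.33
position: [0.5603, -0.4465, 0.2001]
tool_rot: [2.22, 2.221, -0.0]
ft_force: [-0.1, 0.5, 0.8]
grip_width: 1.0
grip_force: 0.0
[331. 237.] [ 0.562 -0.084  0.109]
[365. 238.] [ 0.561 -0.155  0.117]
[398. 238.] [ 0.562 -0.224  0.115]
[430. 239.] [ 0.56  -0.292  0.111]
```

View pics/p5.png

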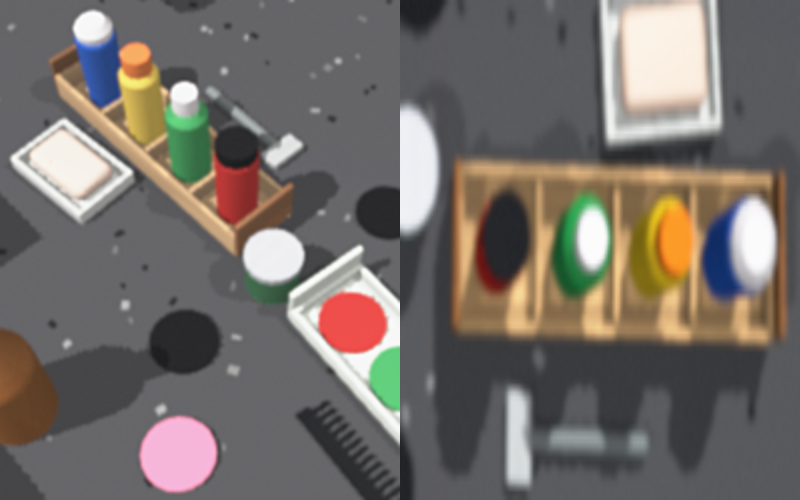

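From left to right, the caddy holds red, green, yellow and blue. All four are upright, with caps within 3 mm of the pocket centres and tops at the right heights, and the arm is clear.

```bash
python3 -c "
from bench import ctrl
print(ctrl.close_job())"
```

```text
the job is handed in; nothing more can be done
None
```

All four bottles stand upright in the caddy in reverse order (left to right: red, green, yellow, blue), none dropped or knocked over, and the job was handed in at about 41 s of the 115 s allowed.

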